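Find the tin with the calibration weight and stand it on the scale

ROBOT

A 7-joint arm with a two-finger parallel gripper is mounted at the origin on a cart in front of the work surface, level with it; the furniture and walls round the work are solid. World frame = base frame: x ahead of the robot, y to its left, z up, the work surface at z = 0. Lengths are in mm, angles in rad, forces in N, time in s.
With the tool pointing down it reaches from about 400 to 875 mm from the base axis. Payload 4.4 kg.
Tool frame: the origin (TCP) lies at the very end of the fingers, on their centre line; the grasp point (between the pads) lies 19 mm behind it; z points along the fingers, y is the line along which they close (so a half turn about z gives the same grasp; the last joint's range is limited). The gripper opens to 85 mm and grips with 20 to 120 N. Pads are 22 mm wide; open, the fingers measure 114 mm over their backs; the gripper's body (76 mm by 85 mm) begins 54 mm behind the grasp point. The pads swing forward as they close: fully open they stand 13 mm farther back than shut.
Start: joints at [1.121, 0.628, 0.038, 1.517, -0.027, 0.996, -0.02], TCP at [243.418, -602.715, 231.313] pointing down, gripper open.
Joint ranges: [-3.06, 3.06], [-0.37, 2.12], [-1.25, 1.32], [0.18, 2.47], [-1.1, 4.24], [0.23, 1.98], [-2.94, 2.94]. Speed limits (rad/s): [2.57, 2.57, 3.14, 3.14, 3.14, 3.14, 3.14].

INTERFACE

Orientations are given as [roll, pitch, yaw] about the fixed x, y, z axes, in that order (R = Rz(yaw) Ry(pitch) Rx(roll)).
In Python, from cell import status, get_image, ctrl, models gives the robot as it stands.
- The arm moves only by the shell command python3 -m handwheel 'ROWS' [OPENING]. ROWS is JSON, a list of rows, each an object with "delta_pos": the shift along the world's x, y, z in cm, a list of three; "yaw": the turn about the world's z in rad. A call has 1 to 10 rows; each row shifts and turns the commanded pose from where the row before left it; what a row does not reach is not made up. A row lasts 1/12 s, in which the tool goes at most 41.7 mm and 7.16 degrees, less where a joint would pass 70% of its speed; a pose out of reach is approached as far as the arm can. A call is refused whole if a number of a shift passes 4.17 or a number of a turn 0.125, either way. A call with a gripper value outside its range is refused whole. OPENING is the opening, from -1 (shut) to 1 (fully open), set as the call begins (- or left out, the last holds). The fingers move at their own pace and stop on an object; the grip force is fixed at half the most. Time passes only in rows, so rows that do not move let the fingers close. It gives the time, the measured TCP pose, the force, the opening and the grip force at its end, in the units of the state.
- status.read_state(): the state, without advancing time (a new reading comes with each control period).
- get_image(name): name is "scene" or "top"; returns a dict with "color" (400x640x3 uint8, red, green, blue), "z_map" (400x640 float32, mm along the optical axis (not along the pixel's ray), 0 where there is no reading), "fx", "fy", "cx", "cy" (pixels), "k1" (the pictures are not rectified: a ray, as slopes to the right and down, at radius r is drawn at 1 + k1 r^2 times it, then the intrinsics apply), "position" and "rotation" of the camera in the world. Camera axes: x right, y up, looking along -z (the intrinsics and any distortion apply to the point x, -y, -z); pixel columns grow to the right and rows downward; lengths in mm; the calibration is good to about 2 mm. A picture is of the moment at which its call begins.
- ctrl.finish_job(): hands the job in; it is judged then, once.
Trained networks look in a picture, given as the dict that the camera call returned (one of the last four; its "shot" number tells which), for a name from the list of things; names that differ only in an ending like _2 or _b are one class to them, and where a whole thing is asked for, a point or a joint stands for the part that bears it (a point fixed in the world has none). Each returns a list of dicts, best first, with "score" (0 to 1); they miss things now and then, are a little off and sometimes report something else, mostly with a low value. They report only what shows in the picture. A call takes as long as a camera call. They do not tell look-alikes from the thing itself.
- models.boxes_of(picture, name): "rect" ([left, top, right, bottom] in pixels, round what is visible of it).
The state is a dict: "clock": time; "qpos": joint angles; "qd": joint speeds; "tau": joint torques, N m; "eef_pos": TCP position; "tool_rot": TCP orientation; "force": force on the tool from outside, world axes, zero at the start; "torque": the same for the moment, N m; "width": finger opening in mm; "gripper_force": force on a finger pad.
Only numpy, scipy, OpenCV 4.12 (cv2) and the standard library are available. Lean on these libraries where they do the work, as an engineer would, in place of code of your own. Each camera call takes 0.05 s, during which the arm holds its last target. There are 200 camera calls.

TASK

One of the three identical closed tins under the front edge of the riser shelf holds the steel calibration weight; the other two are practically empty. Feel by lifting which tin is the heavy one and stand it gently, upright, in the middle of the spring scale's platform, without slamming the platform down to its bottom stop. Leave the two light tins standing in their places in the row, and do not disturb the other things.

Things in the scene. Friction and masses are not known exactly. Their poses are not given: they have to be found in the camera images.
- tin_a: closed square bare-metal tin, 56x56, 85 high, at the left (+y) end of the row of three that look alike. Origin: centre of its underside; z up, x away from the robot (in under the shelf), x and y square to its sides. An empty tin weighs about 0.14 kg, the one with the weight 0.45 to 0.62 kg; which it is differs every time. Grip across y, 50 to 65 mm up
- tin_b: closed square bare-metal tin, 56x56, 85 high, at the middle of the row of three that look alike. Origin: centre of its underside; z up, x away from the robot (in under the shelf), x and y square to its sides. An empty tin weighs about 0.14 kg, the one with the weight 0.45 to 0.62 kg; which it is differs every time. Grip across y, 50 to 65 mm up
- tin_c: closed square bare-metal tin, 56x56, 85 high, at the right (-y) end of the row of three that look alike. Origin: centre of its underside; z up, x away from the robot (in under the shelf), x and y square to its sides. An empty tin weighs about 0.14 kg, the one with the weight 0.45 to 0.62 kg; which it is differs every time. Grip across y, 50 to 65 mm up
- riser: fixed low wooden shelf, 130 deep (x), 420 wide (y), board underside 165, top 181 high, two 14 thick end panels at y = +-198. Origin: centre of its footprint, x away from the robot. Tin centres are about 73 in front of it (board edge: 65), at y = +115, 0, -115, so the board hangs over their rear parts; a gripper pointing straight down would hit it: tilt 35 to 45 deg, fingers forward and down
- scale: fixed white spring scale, 130x130; origin: centre of its underside on the worktop, z up
- scale_pan_top (a point): centre of the upper face of the scale's square 120x120 steel platform (70 above the worktop when unloaded); moves down with it; x, y along its sides
- scale_pan (a joint): sinking of the scale's platform in m: 0 unloaded, about 0.028 per kg (0.004 under an empty tin, 0.012 to 0.018 under the tin with the weight), bottom stop at 0.024
- black_cap_jar: clear jar with black cap, 50 dia x 65 high; stands under the riser behind and between two tins. Bystander. Origin: centre of its underside
- blue_cap_jar: clear jar with blue cap, 59 dia x 115 high, on top of the riser. Bystander. Origin: centre of its underside
- small_brown_bottle: brown bottle with white cap, 45 dia x 89 high, on top of the riser. Bystander. Origin: centre of its underside
- white_cup: white open cup, 83 dia x 58 high, on the worktop nearer the robot. Bystander. Origin: centre of its underside
- pink_scoop: pink measuring scoop, 43x129x20, lying on the worktop. Bystander. Origin: centre of its underside
Mind the look-alikes: they are no part of the job. Leave any pink or yellow look-alike of the tin_c alone.

How it is judged:
By the outcome, as a careful person would: the job done as asked, in the order asked, and still so for the second after the job is handed in, with the robot touching nothing.
It also fails if it takes over 58 s, if anything falls off the work surface, if the arm or the gripper's body presses on something with over 40 N, if the wrist force passes 120 N, or if a joint passes its speed limit or range.

## Working session

There is one attempt and no reset: what is moved stays moved. The work goes in short steps, Python scripts to look and compute and a shell command to move; the robot and the scene stay as the last step left them, time stands still between calls to the robot, and variables do not carry over. Pictures are saved under pics/ and viewed, at most 10 in all, crops included, and the job is handed in when it is done.

```bash
ls; mkdir -p pics; cat > h.py <<'E'
import numpy as np, cv2
from cell import status,get_image,ctrl,models
def proj(p,P):
    c=(np.asarray(P,float)-p["position"])@np.array(p["rotation"])
    x,y=c[...,0]/-c[...,2],-c[...,1]/-c[...,2]
    s=1+p["k1"]*(x*x+y*y); return np.stack([p["fx"]*x*s+p["cx"],p["fy"]*y*s+p["cy"]],-1)
def cloud(p):
    v,u=np.mgrid[0:400,0:640].astype(float)
    K=np.array([[p["fx"],0,p["cx"]],[0,p["fy"],p["cy"]],[0,0,1.]])
    n=cv2.undistortPoints(np.stack([u,v],-1).reshape(-1,1,2),K,np.array([p["k1"],0,0,0.])).reshape(400,640,2)
    z=p["z_map"]; c=np.stack([n[...,0]*z,-n[...,1]*z,-z],-1)
    w=c@np.array(p["rotation"]).T+np.array(p["position"]); w[z<=0]=np.nan; return w
def save(p,n): cv2.imwrite(f"pics/{n}.png",p["color"][...,::-1])
E
python3 - <<'E'
from h import *
for n in("scene","top"):
    p=get_image(n); save(p,n); np.savez(n+".npz",w=cloud(p)); print(n,p["position"],np.round(p["rotation"],2).tolist(),p["k1"])
    for t in "tin_a riser scale black_cap_jar white_cup pink_scoop blue_cap_jar".split():
        for d in models.boxes_of(p,t)[:4]:print(t,round(d["score"],2),np.round(d["rect"]).tolist())
s=status.read_state(); print(s["tool_rot"],s["force"],s["width"],s["clock"])
E
```

```text
picsTraceback (most recent call last):
  File "<stdin>", line 3, in <module>
  File "h.py", line 12, in cloud
    w=c@np.array(p["rotation"]).T+np.array(p["position"]); w[z<=0]=np.nan; return w
      ~~~~~~~~~~~~~~~~~~~~~~~~~~~^~~~~~~~~~~~~~~~~~~~~~~~
ValueError: operands could not be broadcast together with shapes (400,640) (3,)
```

```bash
sed -i 's/np.array(p\["rotation"\])/rot(p)/' h.py; cat >> h.py <<'E'
from scipy.spatial.transform import Rotation
def rot(p): return Rotation.from_euler("xyz",p["rotation"]).as_matrix()
E
python3 - <<'E'
from h import *
for n in("scene","top"):
    p=get_image(n); save(p,n); np.savez(n+".npz",w=cloud(p)); print(n,p["position"],np.round(p["rotation"],2).tolist(),p["k1"])
    for t in "tin_a riser scale black_cap_jar white_cup pink_scoop blue_cap_jar".split():
        for d in models.boxes_of(p,t)[:4]:print(t,round(d["score"],2),np.round(d["rect"]).tolist())
s=status.read_state(); print(s["tool_rot"],s["force"],s["width"],s["clock"])
E
```

```text
scene [-102.51383767  630.46064736  897.7066312 ] [0.87, -0.01, -2.41] 0.01357348910174404
tin_a 0.94 [247.0, 206.0, 278.0, 248.0]
tin_a 0.91 [215.0, 234.0, 248.0, 275.0]
tin_a 0.84 [438.0, 193.0, 464.0, 232.0]
tin_a 0.62 [280.0, 183.0, 307.0, 224.0]
riser 0.83 [152.0, 131.0, 312.0, 285.0]
scale 0.83 [365.0, 157.0, 422.0, 211.0]
black_cap_jar 0.88 [208.0, 213.0, 230.0, 242.0]
white_cup 0.65 [327.0, 214.0, 362.0, 248.0]
white_cup 0.22 [280.0, 186.0, 309.0, 226.0]
pink_scoop 0.87 [276.0, 241.0, 312.0, 278.0]
blue_cap_jar 0.9 [193.0, 139.0, 222.0, 190.0]
top [ 387.04266178  -33.31547321 1227.26905532] [0.07, -0.01, -1.58] -0.0341093170125773
tin_a 0.89 [394.0, 260.0, 422.0, 286.0]
tin_a 0.81 [220.0, 147.0, 247.0, 171.0]
tin_a 0.78 [260.0, 148.0, 286.0, 170.0]
tin_a 0.72 [353.0, 240.0, 379.0, 264.0]
riser 0.95 [184.0, 90.0, 349.0, 163.0]
scale 0.84 [379.0, 180.0, 433.0, 229.0]
white_cup 0.97 [308.0, 199.0, 336.0, 228.0]
blue_cap_jar 0.92 [219.0, 91.0, 248.0, 124.0]
[ 3.14156654e+00 -3.35816721e-05  3.83779608e-01] [ 0.01616653 -0.22478904 -0.68184935] 85.62425570712723 0.85
```

View pics/scene.png

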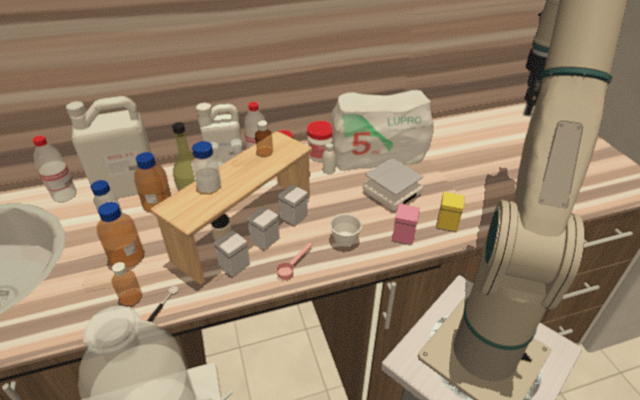

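View pics/top.png

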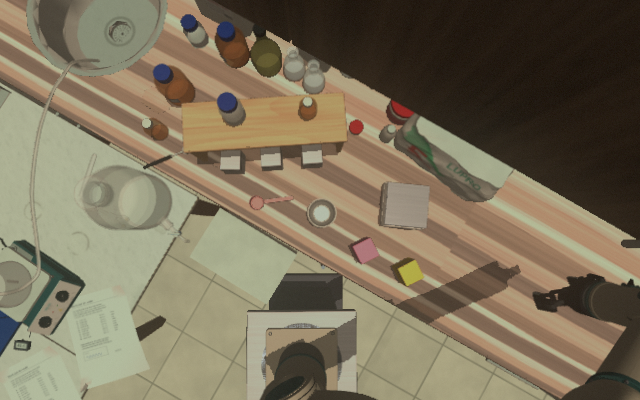

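```bash
python3 - <<'E'
from h import *
for n in("top","scene"):
    w=np.load(n+".npz")["w"]; x,y,z=w[...,0],w[...,1],w[...,2]
    def rect(m,lab):
        m=m&np.isfinite(z)
        k,L,st,c=cv2.connectedComponentsWithStats(m.astype(np.uint8))
        for i in range(1,k):
            if st[i,4]<40: continue
            q=w[L==i]; (cx,cy),(a,b),an=cv2.minAreaRect(q[:,:2].astype(np.float32))
            print(n,lab,np.round([cx,cy,np.median(q[:,2]),a,b,an],1),st[i,4])
    reg=(x>400)&(x<900)&(y<450)&(y>-450)
    rect(reg&(abs(z-181)<8),"riser"); rect(reg&(abs(z-85)<7),"tin"); rect(reg&(abs(z-70)<6),"pan"); rect(reg&(abs(z-58)<5),"cup")
    rect(reg&(abs(z-18)<8),"scoop")
    print("table",np.nanmedian(z[reg&(abs(z)<20)]))
E
```

```text
top riser [661.5  89.8 180.9 130.2 422.    3.7] 7124
top riser [ 579.2 -362.7  181.   227.9   44.6   40.9] 339
top riser [ 588.5 -419.1  187.3   57.2   39.9   59.4] 164
top tin [883.8 193.8  85.1  24.1  75.7   3.3] 57
top tin [862.7  89.8  86.6  45.   86.5  21.8] 109
top tin [859.7  18.3  85.2  35.4  45.6   1.7] 97
top tin [821.4 -38.3  84.1  40.5  46.7   4.4] 103
top tin [776.4 339.   84.5  25.6  77.9  42.2] 64
top tin [676.4 413.1  83.2  28.8  40.4  56.1] 80
top tin [596.4 -33.6  84.6  53.1  55.8   2.3] 386
top tin [589.1  82.3  84.4  53.6  55.8   2. ] 384
top tin [580.2 193.4  84.8  53.9  57.4   0.7] 404
top tin [481.7 442.1  84.2  15.6  90.9  90. ] 115
top pan [882.5 189.6  69.8  18.6  69.7  11.6] 49
top pan [854.1  18.7  71.2  55.4  34.6  85.5] 86
top pan [851.3  96.   70.2  27.1  80.9   2.4] 53
top pan [ 8.214e+02 -3.950e+01  7.080e+01  5.040e+01  5.460e+01  3.000e-01] 90
top pan [778.6 336.   70.2  27.2  78.9  48.8] 57
top pan [ 714.4 -271.    69.    62.9   16.6   39.1] 44
top pan [676.8 416.3  72.1  45.9  51.8  64.9] 93
top pan [ 663.  -253.3   68.6   36.1   36.1   44.7] 74
t
[... 3507 characters left out ...]
200.7   29.5   56. ] 236
scene scoop [710.4 -99.9  17.6  45.2   8.    3.9] 52
scene scoop [ 460.9 -236.2   19.1    8.7  121.7   84.8] 126
scene scoop [583.1 -20.3  17.3  75.3  43.1  48.6] 121
scene scoop [450.1 -79.4  19.4  58.4  24.2  39.2] 121
scene scoop [575.5  94.9  18.5  76.2  41.1  48.3] 128
scene scoop [418.9 -41.8  19.1  57.3  22.2  38.3] 59
scene scoop [476.5  87.9  18.5  42.6 128.9  14.2] 249
scene scoop [766.5 349.7  18.   14.4  60.6  14.1] 104
scene scoop [647.9 287.5  17.5 120.7  14.2   4.7] 136
scene scoop [568.1 205.9  17.6  76.8  42.6  45.4] 132
scene scoop [664.8 423.9  18.   50.6  23.   74.4] 123
scene scoop [597.4 406.   12.4  10.9  55.1  22.4] 79
table 1.0708650888918783
```

```bash
python3 - <<'E'
from h import *
s=status.read_state(); R=Rotation.from_euler("xyz",s["tool_rot"]).as_matrix(); t=np.array(s["eef_pos"]); print(t,s["width"])
P=np.concatenate([np.load(n+".npz")["w"].reshape(-1,3) for n in("top","scene")]); P=P[np.isfinite(P).all(1)]
q=(P-t)@R; q=q[(abs(q[:,:2])<150).all(1)]
for a in range(-300,20,20):
    m=(q[:,2]>=a)&(q[:,2]<a+20)
    if m.sum()>8: print(a,m.sum(),np.round(np.percentile(q[m],[1,99],axis=0)[:,:2]).tolist())
# riser frame
c=np.array([661.5,89.5]);th=np.deg2rad(3.7);A=np.array([[np.cos(th),-np.sin(th)],[np.sin(th),np.cos(th)]])
for p in([580.8,193.5],[589.8,81.8],[596.5,-33.2]):print(np.round((np.array(p)-c)@A,1))
E
python3 -m handwheel --help 2>&1 | head -20
```

```text
[ 243.41720254 -602.70899964  231.32868352] 85.62425570712723
-300 377 [[-12.0, -38.0], [36.0, 8.0]]
-280 471 [[-20.0, -38.0], [37.0, 26.0]]
-260 499 [[-23.0, -38.0], [40.0, 27.0]]
-240 391 [[-21.0, -38.0], [36.0, 8.0]]
-220 456 [[-29.0, -39.0], [37.0, 18.0]]
-200 292 [[-23.0, -39.0], [37.0, 11.0]]
-180 490 [[-25.0, -39.0], [38.0, 14.0]]
-160 377 [[-21.0, -39.0], [39.0, 8.0]]
-140 228 [[-19.0, -57.0], [39.0, 12.0]]
-120 438 [[-12.0, -71.0], [21.0, 64.0]]
-100 280 [[-14.0, -74.0], [21.0, 68.0]]
-80 255 [[-12.0, -78.0], [19.0, 70.0]]
-60 75 [[-8.0, -72.0], [13.0, 61.0]]
-40 146 [[-9.0, -60.0], [13.0, 47.0]]
-20 39 [[-9.0, -52.0], [11.0, 47.0]]
[-73.8 109. ]
[-72.   -3.1]
[ -72.8 -118.2]
invalid input: not JSON, or not a number
```

```bash
python3 - <<'E'
from h import *
s=status.read_state(); R=Rotation.from_euler("xyz",s["tool_rot"]).as_matrix(); t=np.array(s["eef_pos"])
im=np.zeros((700,700,3),np.uint8)
for n,c in(("top",(0,255,0)),("scene",(0,0,255))):
    P=np.load(n+".npz")["w"].reshape(-1,3);P=P[np.isfinite(P).all(1)];q=(P-t)@R;q=q[(abs(q[:,:2])<110).all(1)&(q[:,2]>-320)&(q[:,2]<30)]
    for a in range(-170,0,10):
        m=(q[:,2]>=a)&(q[:,2]<a+10)&(abs(q[:,1])<45)
        if m.sum()>8:print(n,a,m.sum(),np.round(np.percentile(q[m],[2,98],axis=0)[:,0]))
    for x,y,z in q: 
        cv2.circle(im,(int(170+x*1.5),int(520+z*1.5)),1,c,-1); cv2.circle(im,(int(500+y*1.5),int(520+z*1.5)),1,c,-1)
for z in range(-300,20,20): cv2.putText(im,str(z),(0,int(524+z*1.5)),0,.35,(255,255,255))
cv2.imwrite("pics/prof.png",im[:580])
w=np.load("top.npz")["w"]
for u,v in((229,103),(308,103)): print(w[v,u])
E
```

```text
top -170 117 [-20.  37.]
top -160 115 [-20.  37.]
top -150 103 [-20.  36.]
top -140 97 [-19.  36.]
top -130 32 [-13.  33.]
top -120 53 [-9. 10.]
top -110 45 [-7. 19.]
top -100 33 [-0. 19.]
top -90 40 [-6. 17.]
top -80 39 [-6. 17.]
top -40 14 [ 2. 11.]
top -30 16 [-3. 11.]
top -20 14 [-8. 10.]
scene -170 76 [-3. 39.]
scene -160 79 [-4. 39.]
scene -150 80 [-4. 39.]
scene -140 69 [-2. 39.]
scene -130 27 [-4. 13.]
scene -120 45 [-8. 15.]
scene -110 38 [ 8. 22.]
scene -100 20 [12. 22.]
scene -90 17 [11. 19.]
scene -80 15 [-0. 19.]
scene -30 14 [-8. 12.]
[673.78997662 154.44934952 299.53494279]
[682.46131057 -25.07808312 268.86775903]
```

View pics/prof.png

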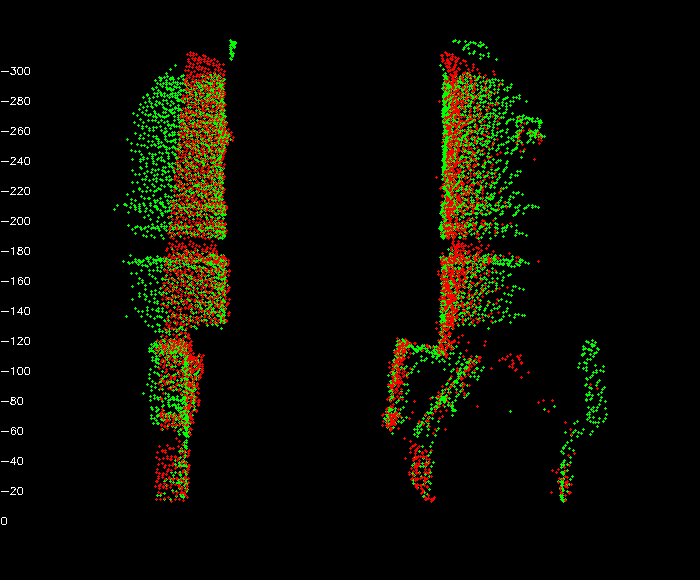

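```bash
R='{"delta_pos":[1.6,2.8,0],"yaw":-0.032}'; python3 -m handwheel '[{"delta_pos":[1.6,2.8,0],"yaw":-0.032},{"delta_pos":[1.6,2.8,0],"yaw":-0.032},{"delta_pos":[1.6,2.8,0],"yaw":-0.032},{"delta_pos":[1.6,2.8,0],"yaw":-0.032},{"delta_pos":[1.6,2.8,0],"yaw":-0.032},{"delta_pos":[1.6,2.8,0],"yaw":-0.032},{"delta_pos":[1.6,2.8,0],"yaw":-0.032},{"delta_pos":[1.6,2.8,0],"yaw":-0.032},{"delta_pos":[1.6,2.8,0],"yaw":-0.032},{"delta_pos":[1.6,2.8,0],"yaw":-0.032}]' 1
```

```text
clock: 1.68
eef_pos: [404.1, -321.4, 231.5]
tool_rot: [3.141, -0.001, 0.062]
force: [0.8, -0.4, 0.6]
width: 85.4
gripper_force: 0.0
```

```bash
python3 -m handwheel '[{"delta_pos":[1.7,2.85,-0.8]},{"delta_pos":[1.7,2.85,-0.8]},{"delta_pos":[1.7,2.85,-0.8]},{"delta_pos":[1.7,2.85,-0.8]},{"delta_pos":[1.7,2.85,-0.8]},{"delta_pos":[1.7,2.85,-0.8]},{"delta_pos":[1.7,2.85,-0.8]},{"delta_pos":[1.7,2.85,-0.8]},{"delta_pos":[1.7,2.85,-0.8]},{"delta_pos":[1.7,2.85,-0.8]}]'; python3 -m handwheel '[{"delta_pos":[0,0,0]},{"delta_pos":[0,0,0]}]'
```

```text
schema error: expected keys delta_pos, yaw
schema error: expected keys delta_pos, yaw
```

```bash
python3 -m handwheel '[{"delta_pos":[1.7,2.85,-0.8],"yaw":0},{"delta_pos":[1.7,2.85,-0.8],"yaw":0},{"delta_pos":[1.7,2.85,-0.8],"yaw":0},{"delta_pos":[1.7,2.85,-0.8],"yaw":0},{"delta_pos":[1.7,2.85,-0.8],"yaw":0},{"delta_pos":[1.7,2.85,-0.8],"yaw":0},{"delta_pos":[1.7,2.85,-0.8],"yaw":0},{"delta_pos":[1.7,2.85,-0.8],"yaw":0},{"delta_pos":[1.7,2.85,-0.8],"yaw":0},{"delta_pos":[0,0,0],"yaw":0}]'; python3 - <<'E'
from h import *
p=get_image("scene"); save(p,"s2")
E
```

```text
clock: 2.52
eef_pos: [559.5, -57.4, 157.9]
tool_rot: [-3.137, -0.002, 0.074]
force: [0.1, 1.4, 0.7]
width: 85.4
gripper_force: 0.0
```

View pics/s2.png

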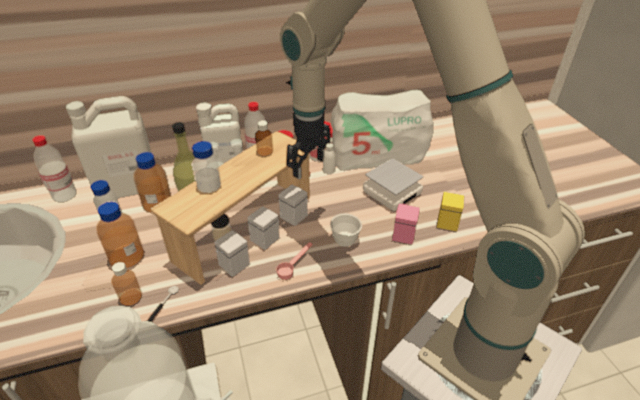

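```bash
python3 -m handwheel '[{"delta_pos":[0.9,1.2,-0.5],"yaw":-0.01},{"delta_pos":[1.0,1.1,-0.7],"yaw":0},{"delta_pos":[0,0,-1.0],"yaw":0},{"delta_pos":[0,0,-1.0],"yaw":0},{"delta_pos":[0,0,0],"yaw":0},{"delta_pos":[0,0,0],"yaw":0}]'
```

```text
clock: 3.07
eef_pos: [574.0, -44.4, 126.3]
tool_rot: [3.141, 0.003, 0.052]
force: [-0.1, 0.4, -0.2]
width: 85.5
gripper_force: 0.0
```

```bash
python3 -m handwheel '[{"delta_pos":[0.4,1.0,-0.5],"yaw":0},{"delta_pos":[0,0,-0.5],"yaw":0},{"delta_pos":[0,0,-0.5],"yaw":0},{"delta_pos":[0,0,-0.3],"yaw":0},{"delta_pos":[0,0,-0.3],"yaw":0},{"delta_pos":[0,0,0],"yaw":0}]'
```

```text
clock: 3.57
eef_pos: [578.9, -33.4, 105.6]
tool_rot: [3.142, 0.001, 0.053]
force: [-0.2, 0.1, -0.1]
width: 85.4
gripper_force: 0.0
```

```bash
python3 -m handwheel '[{"delta_pos":[0,0,-0.3],"yaw":0},{"delta_pos":[0,0,-0.3],"yaw":0},{"delta_pos":[0,0,0],"yaw":0}]'
```

```text
clock: 3.82
eef_pos: [579.1, -33.3, 99.8]
tool_rot: [-3.142, 0.001, 0.054]
force: [-0.9, 1.0, -0.8]
width: 85.2
gripper_force: 0.0
```

```bash
python3 -m handwheel '[{"delta_pos":[0,0,-0.4],"yaw":0},{"delta_pos":[0,0,-0.4],"yaw":0},{"delta_pos":[0,0,-0.3],"yaw":0},{"delta_pos":[0,0,0],"yaw":0}]'
```

```text
clock: 4.15
eef_pos: [578.9, -33.2, 88.5]
tool_rot: [-3.141, 0.001, 0.054]
force: [-0.6, -0.4, -0.1]
width: 85.3
gripper_force: 0.0
```

```bash
python3 -m handwheel '[{"delta_pos":[0,0,-0.4],"yaw":0},{"delta_pos":[0,0,-0.4],"yaw":0},{"delta_pos":[0,0,-0.3],"yaw":0},{"delta_pos":[0,0,0],"yaw":0}]'
```

```text
clock: 4.48
eef_pos: [578.9, -33.2, 77.5]
tool_rot: [-3.141, 0.001, 0.054]
force: [-0.9, -0.7, -0.8]
width: 85.3
gripper_force: 0.0
```

```bash
python3 -m handwheel '[{"delta_pos":[0,0,-0.3],"yaw":0},{"delta_pos":[0,0,-0.3],"yaw":0},{"delta_pos":[0,0,-0.3],"yaw":0},{"delta_pos":[0,0,0],"yaw":0}]'
```

```text
clock: 4.82
eef_pos: [579.0, -33.2, 68.7]
tool_rot: [-3.141, 0.001, 0.054]
force: [0.7, -0.4, -0.4]
width: 85.6
gripper_force: 0.0
```

```bash
python3 -m handwheel '[{"delta_pos":[0,0,-0.3],"yaw":0},{"delta_pos":[0,0,-0.3],"yaw":0},{"delta_pos":[0,0,-0.2],"yaw":0},{"delta_pos":[0,0,0],"yaw":0}]'; python3 - <<'E'
from h import *
p=get_image("scene"); c=p["color"][90:260,180:380,::-1]; cv2.imwrite("pics/s3.png",cv2.resize(c,None,fx=3.5,fy=3.5,interpolation=2))
E
```

```text
clock: 5.15
eef_pos: [579.1, -33.2, 60.8]
tool_rot: [-3.142, 0.001, 0.054]
force: [0.4, 0.3, 0.9]
width: 85.6
gripper_force: 0.0
```

View pics/s3.png

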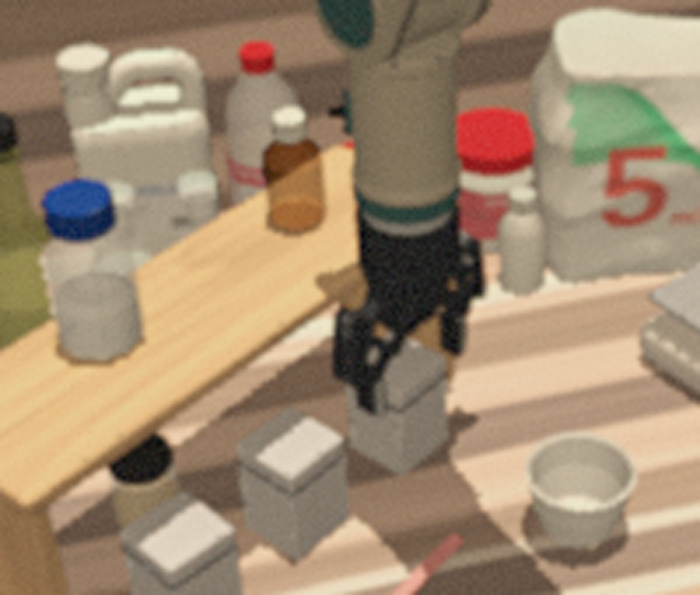

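```bash
python3 -m handwheel '[{"delta_pos":[0,0,-0.2],"yaw":0},{"delta_pos":[0,0,-0.2],"yaw":0},{"delta_pos":[0,0,0],"yaw":0}]'
```

```text
clock: 5.45
eef_pos: [579.2, -33.2, 57.0]
tool_rot: [-3.142, 0.0, 0.054]
force: [0.6, -0.4, 0.1]
width: 85.5
gripper_force: 0.0
```

```bash
python3 -m handwheel '[{"delta_pos":[0,0,0],"yaw":0},{"delta_pos":[0,0,0],"yaw":0},{"delta_pos":[0,0,0],"yaw":0},{"delta_pos":[0,0,0],"yaw":0},{"delta_pos":[0,0,0],"yaw":0},{"delta_pos":[0,0,0],"yaw":0}]' -1
```

```text
clock: 5.95
eef_pos: [579.5, -33.6, 57.7]
tool_rot: [3.141, -0.0, 0.054]
force: [-0.9, -1.3, 4.6]
width: 54.7
gripper_force: 64.8
```

```bash
python3 -m handwheel '[{"delta_pos":[0,0,0.3],"yaw":0},{"delta_pos":[0,0,0.3],"yaw":0},{"delta_pos":[0,0,0.4],"yaw":0},{"delta_pos":[0,0,0.4],"yaw":0},{"delta_pos":[0,0,0],"yaw":0},{"delta_pos":[0,0,0],"yaw":0},{"delta_pos":[0,0,0],"yaw":0},{"delta_pos":[0,0,0],"yaw":0}]'; python3 -c "
from h import *
for i in range(4):
  p=get_image('scene'); print(status.read_state()['force'])
c=p['color'][140:260,180:350,::-1]; cv2.imwrite('pics/s4.png',cv2.resize(c,None,fx=4,fy=4,interpolation=2))
w=cloud(p)
q=w[(abs(w[...,0]-590)<45)&(abs(w[...,1]+33)<28)&(w[...,2]<120)&(w[...,2]>-20)]; print(np.histogram(q[:,2],range(-10,120,5)))
"
```

```text
clock: 6.62
eef_pos: [579.2, -33.2, 71.1]
tool_rot: [-3.142, 0.0, 0.054]
force: [-1.0, 0.2, -5.0]
width: 54.6
gripper_force: 64.4
[ 0.06035031 -0.29069463 -4.94961789]
[-0.09909459  0.18422839 -4.89367353]
[ 0.08542979 -0.14241806 -4.50259325]
[-0.07664817  0.04965148 -5.09201103]
(array([  0,  93, 137,   0,   5,  28,  30,  30,  33,  32,  33,  26,  31,
        27,  34,  27,  28,  17,  26,  22,  20,  80,  36,   5,   1]), array([-10,  -5,   0,   5,  10,  15,  20,  25,  30,  35,  40,  45,  50,
        55,  60,  65,  70,  75,  80,  85,  90,  95, 100, 105, 110, 115]))
```

View pics/s4.png

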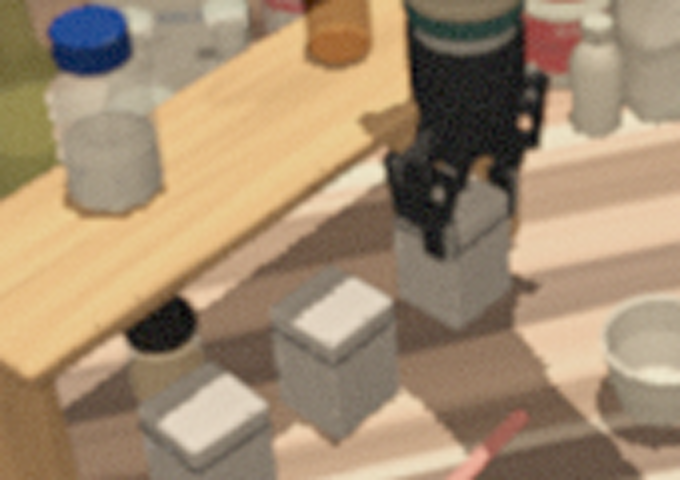

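```bash
python3 -m handwheel '[{"delta_pos":[-0.8,0,0.3],"yaw":0},{"delta_pos":[-1.5,0,0.5],"yaw":0},{"delta_pos":[-2.0,0,0.8],"yaw":0},{"delta_pos":[-2.0,-0.5,1.5],"yaw":0},{"delta_pos":[-1.5,-1.0,2.2],"yaw":-0.04},{"delta_pos":[-1.0,-1.5,2.5],"yaw":-0.04},{"delta_pos":[-0.6,-2.0,2.0],"yaw":-0.04},{"delta_pos":[-0.6,-2.2,1.6],"yaw":-0.04},{"delta_pos":[-0.6,-2.2,0],"yaw":0},{"delta_pos":[-0.6,-2.2,0],"yaw":0}]'
```

```text
clock: 7.65
eef_pos: [467.1, -150.1, 186.9]
tool_rot: [3.141, -0.003, -0.106]
force: [0.2, -0.3, -5.1]
width: 55.0
gripper_force: 65.0
```

Remaining to above the pan: (-29, -148), then look.

```bash
python3 -m handwheel '[{"delta_pos":[-0.4,-2.0,0],"yaw":0},{"delta_pos":[-0.5,-2.5,0],"yaw":0},{"delta_pos":[-0.5,-2.5,0],"yaw":0},{"delta_pos":[-0.5,-2.5,0],"yaw":0},{"delta_pos":[-0.5,-2.3,0],"yaw":0},{"delta_pos":[-0.3,-1.6,-0.5],"yaw":0},{"delta_pos":[-0.2,-1.0,-1.0],"yaw":0},{"delta_pos":[0,-0.4,-1.0],"yaw":0},{"delta_pos":[0,0,0],"yaw":0},{"delta_pos":[0,0,0],"yaw":0}]'; python3 - <<'E'
from h import *
for n in("scene","top"):
    p=get_image(n); w=cloud(p)
    c=p["color"][120:260,320:500,::-1] if n=="scene" else p["color"][150:260,330:480,::-1]
    cv2.imwrite(f"pics/p_{n}.png",cv2.resize(c,None,fx=4,fy=4,interpolation=2))
    m=(abs(w[...,0]-455)<45)&(abs(w[...,1]+300)<45)&(w[...,2]>95)&(w[...,2]<135); q=w[m]
    if len(q): print(n,len(q),q.min(0),q.max(0))
    m=(abs(w[...,0]-455)<80)&(abs(w[...,1]+300)<80)&(abs(w[...,2]-70)<5); print(np.percentile(w[m],[1,99],axis=0))
    q=w[(abs(w[...,0]-470)<60)&(abs(w[...,1]+300)<45)&(w[...,2]>135)&(w[...,2]<200)]
    for b in range(85,200,5):
        k=w[(abs(w[...,0]-465)<50)&(abs(w[...,1]+300)<45)&(w[...,2]>=b)&(w[...,2]<b+5)]
        if len(k)>5: print(b,len(k),np.round(np.percentile(k[:,:2],[3,97],axis=0)).tolist())
E
```

```text
clock: 8.48
eef_pos: [437.9, -295.3, 159.2]
tool_rot: [-3.139, 0.003, -0.105]
force: [0.1, -0.1, -4.8]
width: 55.3
gripper_force: 64.9
scene 259 [ 424.59481292 -323.22532859   99.87607972] [ 488.08325701 -264.46732937  134.98359068]
[[ 391.68160854 -353.63581884   66.07085437]
 [ 514.5972348  -236.68866859   74.5219975 ]]
100 18 [[427.0, -316.0], [478.0, -268.0]]
105 41 [[426.0, -320.0], [482.0, -268.0]]
110 40 [[426.0, -314.0], [484.0, -267.0]]
115 40 [[426.0, -318.0], [483.0, -267.0]]
120 38 [[426.0, -313.0], [485.0, -265.0]]
125 44 [[426.0, -320.0], [477.0, -268.0]]
130 37 [[427.0, -317.0], [480.0, -268.0]]
135 46 [[427.0, -319.0], [483.0, -267.0]]
140 38 [[427.0, -314.0], [484.0, -267.0]]
145 43 [[427.0, -312.0], [485.0, -267.0]]
150 42 [[425.0, -319.0], [484.0, -266.0]]
155 41 [[427.0, -315.0], [483.0, -266.0]]
160 34 [[426.0, -320.0], [482.0, -266.0]]
165 34 [[425.0, -325.0], [485.0, -262.0]]
170 49 [[424.0, -319.0], [480.0, -256.0]]
175 45 [[424.0, -329.0], [482.0, -257.0]]
180 53 [[426.0, -327.0], [482.0, -257.0]]
185 102 [[426.0, -326.0], [475.0, -257.0]]
190 29 [[424.0, -328.0], [447.0, -256.0]]
195 19 [[426.0, -331.0], [445.0, -258.0]]
top 31 [ 427.55043101 -304.3776027   102.0725396 ] [ 485.88446859 -266.95256606  134.43000595]
[[ 392.68828817 -354.63097953   65.42025141]
 [ 514.09327593 -236.86628771   74.72141672]]
105 7 [[428.0, -299.0], [485.0, -272.0]]
120 6 [[436.0, -280.0], [484.0, -271.0]]
150 6 [[461.0, -273.0], [486.0, -270.0]]
170 14 [[431.0, -273.0], [486.0, -261.0]]
180 24 [[462.0, -297.0], [483.0, -271.0]]
185 76 [[461.0, -303.0], [486.0, -272.0]]
190 6 [[470.0, -292.0], [480.0, -275.0]]
```

View pics/p_scene.png

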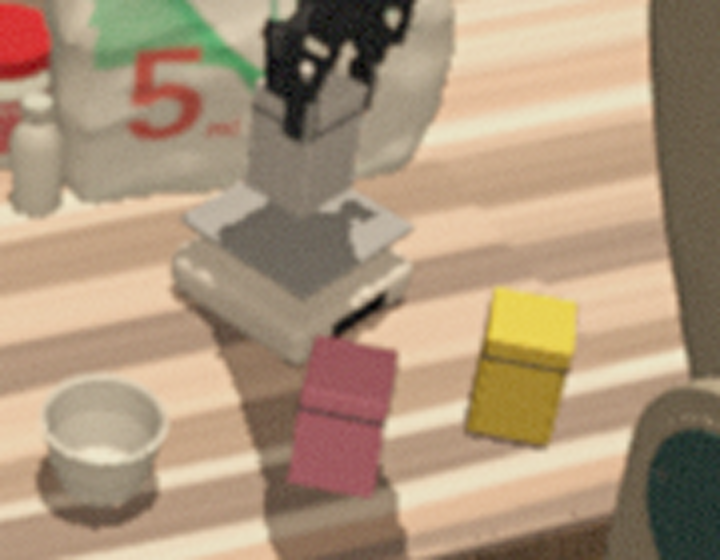

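```bash
python3 -m handwheel '[{"delta_pos":[-0.1,-0.4,-0.6],"yaw":0},{"delta_pos":[0,0,-0.8],"yaw":0},{"delta_pos":[0,0,-0.6],"yaw":0},{"delta_pos":[0,0,-0.3],"yaw":0},{"delta_pos":[0,0,-0.2],"yaw":0},{"delta_pos":[0,0,-0.2],"yaw":0},{"delta_pos":[0,0,-0.2],"yaw":0},{"delta_pos":[0,0,-0.2],"yaw":0},{"delta_pos":[0,0,-0.2],"yaw":0},{"delta_pos":[0,0,0],"yaw":0}]'
```

```text
clock: 9.42
eef_pos: [437.4, -301.2, 127.1]
tool_rot: [-3.142, 0.0, -0.106]
force: [-0.2, -0.1, -4.2]
width: 55.1
gripper_force: 65.2
```

```bash
python3 -m handwheel '[{"delta_pos":[0,0,-0.15],"yaw":0},{"delta_pos":[0,0,-0.15],"yaw":0},{"delta_pos":[0,0,-0.15],"yaw":0},{"delta_pos":[0,0,0],"yaw":0}]'
```

```text
clock: 9.75
eef_pos: [437.5, -301.3, 122.7]
tool_rot: [3.141, -0.0, -0.106]
force: [-0.4, 0.1, -3.1]
width: 55.0
gripper_force: 65.3
```

```bash
python3 -m handwheel '[{"delta_pos":[0,0,-0.15],"yaw":0},{"delta_pos":[0,0,-0.15],"yaw":0},{"delta_pos":[0,0,-0.15],"yaw":0},{"delta_pos":[0,0,-0.15],"yaw":0},{"delta_pos":[0,0,-0.1],"yaw":0},{"delta_pos":[0,0,-0.1],"yaw":0},{"delta_pos":[0,0,0],"yaw":0},{"delta_pos":[0,0,0],"yaw":0}]'; python3 -c "
from h import *
F=[]
for i in range(6): get_image('top'); F.append(status.read_state()['force'][2])
print(np.mean(F))
from h import *
p=get_image('scene'); w=cloud(p)
m=(abs(w[...,2]-60)<16)&(abs(w[...,0]-455)<50)&(abs(w[...,1]+300)<50)
q=w[m]; k=q[(q[:,0]<418)|(q[:,1]>-262)]; print(len(k),np.median(k[:,2]))"
```

```text
clock: 10.42
eef_pos: [437.5, -301.3, 114.9]
tool_rot: [3.141, -0.0, -0.106]
force: [-0.3, -0.2, -0.3]
width: 54.9
gripper_force: 65.6
-0.2390121608564146
181 58.31645009497049
```

```bash
python3 -m handwheel '[{"delta_pos":[0,0,-0.1],"yaw":0},{"delta_pos":[0,0,0],"yaw":0},{"delta_pos":[0,0,0],"yaw":0}]' && python3 -m handwheel '[{"delta_pos":[0,0,0],"yaw":0},{"delta_pos":[0,0,0],"yaw":0},{"delta_pos":[0,0,0],"yaw":0},{"delta_pos":[0,0,0],"yaw":0},{"delta_pos":[0,0,0],"yaw":0},{"delta_pos":[0,0,0],"yaw":0}]' 0.9
```

```text
clock: 11.02
eef_pos: [437.5, -301.3, 113.8]
tool_rot: [3.141, -0.0, -0.106]
force: [-1.3, -0.6, 0.5]
width: 55.0
gripper_force: 65.7
clock: 11.52
eef_pos: [437.5, -301.2, 113.8]
tool_rot: [3.142, -0.0, -0.106]
force: [0.0, 0.2, 0.3]
width: 81.1
gripper_force: 0.0
```

Released; now straight up and look.

```bash
python3 -m handwheel '[{"delta_pos":[0,0,0.5],"yaw":0},{"delta_pos":[0,0,1],"yaw":0},{"delta_pos":[0,0,2],"yaw":0},{"delta_pos":[0,0,3],"yaw":0},{"delta_pos":[0,0,3],"yaw":0},{"delta_pos":[-2,-2,2],"yaw":0},{"delta_pos":[-2,-3,1],"yaw":0},{"delta_pos":[-2,-3,0],"yaw":0},{"delta_pos":[-2,-3,0],"yaw":0},{"delta_pos":[0,0,0],"yaw":0}]'; python3 - <<'E'
from h import *
for n in("top","scene"):
    p=get_image(n); w=cloud(p); save(p,"end_"+n)
    L=lambda c,h,r,t:w[(abs(w[...,0]-c[0])<r)&(abs(w[...,1]-c[1])<r)&(abs(w[...,2]-h)<t)]
    q=L((455,-300),141,50,8); print(n,"tin",cv2.minAreaRect(q[:,:2].astype(np.float32)),np.percentile(q[:,2],[5,50,95]))
    q=L((455,-300),57,80,5); print("pan",cv2.minAreaRect(q[:,:2].astype(np.float32)),np.median(q[:,2]))
    for c in((580.8,193.5),(589.8,81.8)): print(cv2.minAreaRect(L(c,85,40,6)[:,:2].astype(np.float32)))
c=p["color"][90:310,130:490,::-1]; cv2.imwrite("pics/fin.png",cv2.resize(c,None,fx=2.2,fy=2.2))
E
```

```text
clock: 12.35
eef_pos: [351.3, -418.8, 240.7]
tool_rot: [3.134, 0.001, -0.117]
force: [-0.4, -0.7, 0.4]
width: 80.9
gripper_force: 0.0
top tin ((455.6787109375, -302.968017578125), (56.2442512512207, 55.98014831542969), 84.57391357421875) [137.59998218 141.01831779 144.38946122]
pan ((453.59625244140625, -299.000732421875), (120.16368103027344, 119.87815856933594), 83.83021545410156) 56.45268260647049
((580.3455810546875, 193.5145721435547), (53.98921585083008, 57.10585403442383), 0.7989823222160339)
((589.3910522460938, 81.92166137695312), (53.03623580932617, 55.826133728027344), 2.7434802055358887)
scene tin ((455.15313720703125, -301.20916748046875), (61.167320251464844, 56.991851806640625), 81.451171875) [134.96062242 141.76080065 144.39688615]
pan ((453.844970703125, -297.9047546386719), (122.9641342163086, 123.64178466796875), 84.6955337524414) 57.239444614579384
((580.4906005859375, 192.67889404296875), (58.67230224609375, 59.25123977661133), 89.70285034179688)
((589.984375, 82.72703552246094), (58.45643615722656, 59.387020111083984), 2.8457834720611572)
```

View pics/fin.png

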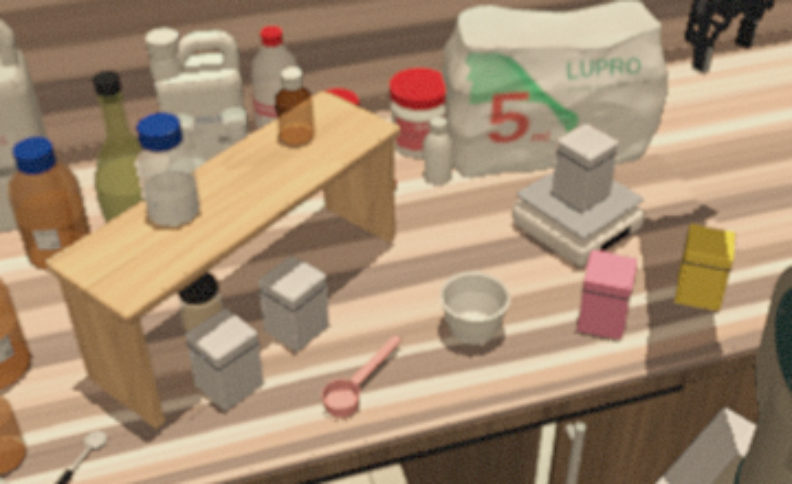

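The picture shows the tin upright, about 4 mm from the platform's centre. The platform has sunk 13–14 mm, which matches a 0.5 kg tin. The two light tins have not moved, and the arm is clear of everything.

```bash
python3 -c "
from cell import ctrl; print(ctrl.finish_job())"
```

```text
the job is handed in; nothing more can be done
None
```

I handed the job in at about 12.5 s: tin_c is the heavy one (4.9 N, about 0.5 kg, when lifted), and it stands upright about 4 mm from the centre of the scale's platform, lowered slowly and clear of the bottom stop; tin_a and tin_b were never touched, and nothing else looked disturbed in the final picture.

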